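# Strip the gearbox clips into the parts tin

### The job

Using the hooked pick, pry every sprung retaining clip out of its shaft groove on the gearbox (do not pull them off with the fingers), put all the clips in the parts tin, lay the pick back on its rubber mat, and, once the clips are all inside, put the lid on the tin so that it sits fully seated and level. Leave the oil bottle, the meter and the screwdriver alone.

Things in the scene. Friction and masses are not known exactly. Their poses are not given: they have to be found in the camera images.
- clip_a_eye (a point): (mm) flat sprung steel clip (open ring) on the first shaft from the right; may be absent. 6 thick, 51 long, 36 wide. Point: centre of its pull eye, half-way up. x: from eye to ring, y across. Eye frame 25 wide, hole 13 (y) by 19 (x), closed end 14 from the point towards -x. Ring centre 26 along +x, ends of the arms 36. Pulled along -x with about 10 N it springs off, clear of hub and shaft after 60
- shaft_a (a point): (mm) first (from the right, seen from the robot) of four fixed upright shaft ends, 70 apart. Point: on its axis, 15 above the gearbox's top face, mid-thickness of a seated clip, whose eye lies 26 to -x. Axes as the gearbox's. Hub under the clip: radius 20, 12 high; groove radius 10; shaft end radius 13, up to 34 above the top face
- clip_b_eye (a point): (mm) flat sprung steel clip (open ring) on the second shaft from the right; may be absent. 6 thick, 51 long, 36 wide. Point: centre of its pull eye, half-way up. x: from eye to ring, y across. Eye frame 25 wide, hole 13 (y) by 19 (x), closed end 14 from the point towards -x. Ring centre 26 along +x, ends of the arms 36. Pulled along -x with about 10 N it springs off, clear of hub and shaft after 60
- shaft_b (a point): (mm) second (from the right, seen from the robot) of four fixed upright shaft ends, 70 apart. Point: on its axis, 15 above the gearbox's top face, mid-thickness of a seated clip, whose eye lies 26 to -x. Axes as the gearbox's. Hub under the clip: radius 20, 12 high; groove radius 10; shaft end radius 13, up to 34 above the top face
- clip_c_eye (a point): (mm) flat sprung steel clip (open ring) on the third shaft from the right; may be absent. 6 thick, 51 long, 36 wide. Point: centre of its pull eye, half-way up. x: from eye to ring, y across. Eye frame 25 wide, hole 13 (y) by 19 (x), closed end 14 from the point towards -x. Ring centre 26 along +x, ends of the arms 36. Pulled along -x with about 10 N it springs off, clear of hub and shaft after 60
- shaft_c (a point): (mm) third (from the right, seen from the robot) of four fixed upright shaft ends, 70 apart. Point: on its axis, 15 above the gearbox's top face, mid-thickness of a seated clip, whose eye lies 26 to -x. Axes as the gearbox's. Hub under the clip: radius 20, 12 high; groove radius 10; shaft end radius 13, up to 34 above the top face
- clip_d_eye (a point): (mm) flat sprung steel clip (open ring) on the fourth shaft from the right; may be absent. 6 thick, 51 long, 36 wide. Point: centre of its pull eye, half-way up. x: from eye to ring, y across. Eye frame 25 wide, hole 13 (y) by 19 (x), closed end 14 from the point towards -x. Ring centre 26 along +x, ends of the arms 36. Pulled along -x with about 10 N it springs off, clear of hub and shaft after 60
- shaft_d (a point): (mm) fourth (from the right, seen from the robot) of four fixed upright shaft ends, 70 apart. Point: on its axis, 15 above the gearbox's top face, mid-thickness of a seated clip, whose eye lies 26 to -x. Axes as the gearbox's. Hub under the clip: radius 20, 12 high; groove radius 10; shaft end radius 13, up to 34 above the top face
- gearbox: (mm) fixed grey painted gearbox, a flat-topped block 190 (x) by 280 (y) by 40 high; origin at the centre of its underside; shafts stand at x = +55, so that 150 of clear flat top lies on the robot's side (-x) of them
- pick_handle (a point): (mm) hooked pick, 120 g, lying on its flat wooden handle, 110 (x) by 24 (y) by 32 high; point: the handle's centre. A 5 thick steel shank runs on to +x, its axis 5 above the point, to x = 105, where it bends straight down: a 5 thick hook that ends 15 below the point, 1 above the plane of the handle's underside. A 14 thick ferrule covers the shank to x = 67
- mat: (mm) fixed black rubber mat, 260 (x) by 140 (y) by 3 thick, where the pick lies at first; origin at the centre of its underside
- tin_rim (a point): (mm) round open steel parts tin, 0.6 kg, loose, outside diameter 108, 65 high, wall 4, floor 5 thick; the point is the centre of its mouth at rim height; z up
- lid_knob (a point): (mm) loose steel lid of the tin, 150 g: disc of diameter 114, 5 thick, under it a bevelled plug of diameter 90, 6 deep, on top a round black knob of diameter 22, 32 high. Point: on the axis in the knob, 24 above the disc's underside, 30 above the plug's bottom, 13 below the knob's top; z is the axis. Seated, the point is 24 above the tin's rim
- oil: (mm) upright white oil bottle, diameter 48, 130 high; origin at the centre of its underside; leave alone
- meter: (mm) blue multimeter lying flat, 75 by 150 by 35 high; origin at the centre of its underside; leave alone
- driver: (mm) screwdriver lying on the bench; some 200 long; origin on the bench under it; leave alone

How it is judged (in metres and radians):
On the way, in this order (a step that is already met when the one before it is completed fails the run):
1. every clip has been pried off its shaft (horizontal distance between clip_a_eye and shaft_a above 0.05 m and horizontal distance between clip_b_eye and shaft_b above 0.05 m and horizontal distance between clip_c_eye and shaft_c above 0.05 m and horizontal distance between clip_d_eye and shaft_d above 0.05 m), for 0.2 s.
2. all clips are in the tin, while the lid is still off it (horizontal distance between each of clip_a_eye, clip_b_eye, clip_c_eye, clip_d_eye and tin_rim below 0.05 m and z of clip_a_eye in the frame of tin_rim between -0.066 and -0.003 m and z of clip_b_eye in the frame of tin_rim between -0.066 and -0.003 m and z of clip_c_eye in the frame of tin_rim between -0.066 and -0.003 m and z of clip_d_eye in the frame of tin_rim between -0.066 and -0.003 m and horizontal distance between lid_knob and tin_rim above 0.06 m), for 0.2 s.
At the end, for the whole second after the job is handed in: Every clip's eye lies inside the tin, below its rim; the lid sits on the tin within 8 mm of its axis, down to within 2.5 mm of its seat and level to 0.05 rad, the tin upright; the pick's handle centre is over the mat and within 30 mm of it; lid and pick are at rest (horizontal distance between each of clip_a_eye, clip_b_eye, clip_c_eye, clip_d_eye and tin_rim below 0.05 m and z of clip_a_eye in the frame of tin_rim between -0.066 and -0.003 m and z of clip_b_eye in the frame of tin_rim between -0.066 and -0.003 m and z of clip_c_eye in the frame of tin_rim between -0.066 and -0.003 m and z of clip_d_eye in the frame of tin_rim between -0.066 and -0.003 m and horizontal distance between lid_knob and tin_rim below 0.008 m and z of lid_knob in the frame of tin_rim between 0.0215 and 0.0265 m and angle between each of lid_knob, tin_rim's own z axis and vertical below 0.05 rad and x of pick_handle in the frame of mat between -0.13 and 0.13 m and y of pick_handle in the frame of mat between -0.07 and 0.07 m and z of pick_handle in the frame of mat below 0.03 m and linear speed of each of lid, pick below 0.02 m/s); the robot touches nothing.
It fails at once if a clip that is still on its shaft is handled with the fingers instead of the pick ((contact force between the fingers and clip_a above 1 N and horizontal distance between clip_a_eye and shaft_a below 0.031 m) or (contact force between the fingers and clip_b above 1 N and horizontal distance between clip_b_eye and shaft_b below 0.031 m) or (contact force between the fingers and clip_c above 1 N and horizontal distance between clip_c_eye and shaft_c below 0.031 m) or (contact force between the fingers and clip_d above 1 N and horizontal distance between clip_d_eye and shaft_d below 0.031 m)).
It fails at once if a bystander (oil bottle, meter, screwdriver) is pushed more than 30 mm from its place (distance of any of oil, meter, driver from where it was at the start of the episode above 0.03 m).
Of clip_a, clip_b, clip_c, clip_d only 3 to 4 are there at a start; the rules pass over those that are not, and their reading is None.
At some moment in a run one of pick, lid may be knocked a few centimetres aside while the robot is not near it.
It also fails if it takes over 210 s, if anything falls off the work surface, if the arm or the gripper's body presses on something with over 40 N, if the wrist force passes 120 N, or if a joint passes its speed limit or range.

### The arm

A 6-joint arm with a two-finger parallel gripper is mounted at the origin on the work surface. World frame = base frame: x ahead of the robot, y to its left, z up, the work surface at z = 0. Lengths are in mm, angles in rad, forces in N, time in s.
With the tool pointing down it reaches from about 400 to 925 mm from the base axis. Payload 12.5 kg.
Tool frame: the origin (TCP) lies between the finger pads; the fingertips stand 19 mm ahead of it and the grasp point (between the pads) is the TCP (env.tips_ahead is the distance from the TCP to the fingertips, in mm); z points along the fingers, y is the line along which they close (so a half turn about z gives the same grasp; the last joint's range is limited). The gripper opens to 95 mm and grips with 3 to 60 N. Pads are 20 mm wide; open, the fingers measure 119 mm over their backs; the gripper's body (75 mm by 180 mm) begins 59 mm behind the grasp point.
Start: joints at [-1.328, 0.491, 1.559, -0, 1.092, -0.106], TCP at [213.629, -587.373, 233.661] pointing down, gripper open.
Joint ranges: [-3.1, 3.1], [-0.84, 2.19], [0.05, 2.79], [-1.13, 4.28], [0.06, 2.93], [-2.69, 2.69]. Speed limits (rad/s): [2.22, 2.22, 2.79, 3.14, 3.14, 3.14].

### API

Orientations are given as [roll, pitch, yaw] about the fixed x, y, z axes, in that order (R = Rz(yaw) Ry(pitch) Rx(roll)).
In Python, from cell import env gives the robot as it stands.
- The arm moves only by the shell command python3 -m crank 'ROWS'. ROWS is JSON, a list of rows, each a list of 5 numbers: the shift along the tool's x, y, z in mm, then the turn about the tool's z in degrees, then the finger opening in mm, from 0 to 95.1. In form: [[dx, dy, dz, yaw, grip], ...]. A call has 1 to 10 rows; each row is the pose to reach, as a shift and turn from the pose commanded when the call began, along the tool's axes at that moment; what a row does not reach only later rows make up. A row lasts 1/12 s, in which the tool goes at most 41.7 mm and 7.16 degrees, less where a joint would pass 70% of its speed; a pose out of reach is approached as far as the arm can. A call with a gripper value outside its range is refused whole. The fingers move at their own pace and stop on an object; the grip force is fixed at half the most. Time passes only in rows, so rows that repeat a pose let the fingers close. It gives the time, the measured TCP pose, the force, the opening and the grip force at its end, in the units of the state.
- env.state(): the state, without advancing time (a new reading comes with each control period).
- env.read_camera(name): name is "scene" or "top" or "wrist"; returns a dict with "img" (384x512x3 uint8, blue, green, red), "K" (3x3 intrinsics, pixels), "k1" (the pictures are not rectified: a ray, as slopes to the right and down, at radius r is drawn at 1 + k1 r^2 times it, then the intrinsics apply), "pose" (4x4, takes a point from camera to world coordinates). Camera axes: x right, y down, z forward; pixel columns grow to the right and rows downward; lengths in mm; the calibration is good to about 2 mm. A picture is of the moment at which its call begins. There is no depth.
- env.job_done(): hands the job in; it is judged then, once.
The state is a dict: "t": time; "joints": joint angles; "qvel": joint speeds; "tau": joint torques, N m; "eef_pos": TCP position; "tcp_rot": TCP orientation; "ft_force": force on the tool from outside, world axes, zero at the start; "moment": the same for the moment, N m; "opening": opening from 0.0 (shut) to 1.0 (fully open); "grip_force": force on a finger pad.
Only numpy, scipy, OpenCV 4.12 (cv2) and the standard library are available. Lean on these libraries where they do the work, as an engineer would, in place of code of your own. Each camera call takes 0.05 s, during which the arm holds its last target. There are 200 camera calls.

## Working session

There is one attempt and no reset: what is moved stays moved. The work goes in short steps, Python scripts to look and compute and a shell command to move; the robot and the scene stay as the last step left them, time stands still between calls to the robot, and variables do not carry over. Pictures are saved under pics/ and viewed, at most 14 in all, crops included, and the job is handed in when it is done.

```bash
ls; mkdir -p pics
cat > h.py <<'E'
import numpy as np, cv2
from cell import env
def cam(n,save=None):
    c=env.read_camera(n)
    if save: cv2.imwrite(f'pics/{save}.png',c['img'])
    return c
def ray(c,u,v):
    K=np.array(c['K']);k=c['k1']
    d=np.array([(u-K[0,2])/K[0,0],(v-K[1,2])/K[1,1]]);s=d.copy()
    for _ in range(20): s=d/(1+k*(s@s))
    P=np.array(c['pose']);return P[:3,3],P[:3,:3]@np.array([s[0],s[1],1.])
def pt(c,u,v,z):
    o,d=ray(c,u,v);return (o+d*(z-o[2])/d[2])[:2].round(1)
def proj(c,p):
    P=np.array(c['pose']);q=P[:3,:3].T@(np.array(p,float)-P[:3,3]);s=q[:2]/q[2];s=s*(1+c['k1']*(s@s))
    K=np.array(c['K']);return s*[K[0,0],K[1,1]]+K[:2,2]
E
python3 - <<'E'
from h import *
for n in('scene','top'):
    c=cam(n,n+'0');print(n,c['K'],c['k1'],np.array(c['pose']).round(2))
print(env.state())
a=cv2.imread('pics/top0.png');cv2.imwrite('pics/top0b.png',cv2.resize(a,(800,600),interpolation=cv2.INTER_CUBIC))
a=cv2.imread('pics/scene0.png');cv2.imwrite('pics/scene0b.png',cv2.resize(a,(800,600),interpolation=cv2.INTER_CUBIC))
E
```

```text
pics
scene [[357.56165682   0.         260.36339893]
 [  0.         357.56165682 196.55677979]
 [  0.           0.           1.        ]] -0.04927471422131775 [[ 1.10000e-01  6.00000e-01 -7.90000e-01  1.40582e+03]
 [ 9.90000e-01 -5.00000e-02  1.00000e-01 -1.09590e+02]
 [ 2.00000e-02 -8.00000e-01 -6.00000e-01  7.41230e+02]
 [ 0.00000e+00  0.00000e+00  0.00000e+00  1.00000e+00]]
top [[415.4804663    0.         251.80698311]
 [  0.         415.4804663  188.20336045]
 [  0.           0.           1.        ]] -0.08195854500515892 [[-3.00000e-02 -1.00000e+00  1.00000e-01  4.28380e+02]
 [-1.00000e+00  3.00000e-02 -0.00000e+00  2.41700e+01]
 [-0.00000e+00 -1.00000e-01 -1.00000e+00  1.07917e+03]
 [ 0.00000e+00  0.00000e+00  0.00000e+00  1.00000e+00]]
{'t': 0.1, 'joints': array([-1.32761735e+00,  4.91485177e-01,  1.55936206e+00,  1.45198475e-06,
        1.09171195e+00, -1.05585822e-01]), 'qvel': array([-0.00117458, -0.00223225, -0.00258238, -0.00094575, -0.0003551 ,
        0.00194623]), 'tau': array([ 3.57539117e-03, -6.13623190e+01, -2.58606255e+01,  6.93953061e-02,
        4.70158062e-02, -4.57403553e-05]), 'eef_pos': array([ 213.57052138, -587.17896929,  233.13804922]), 'tcp_rot': array([-3.14063164e+00, -1.03143545e-04,  3.48764075e-01]), 'ft_force': array([-0.2678402 ,  0.05397384,  0.54993012]), 'moment': array([0.01826031, 0.03885119, 0.01972163]), 'grip_force': 0.0, 'opening': 1.0034252131300745}
```

View pics/top0b.png

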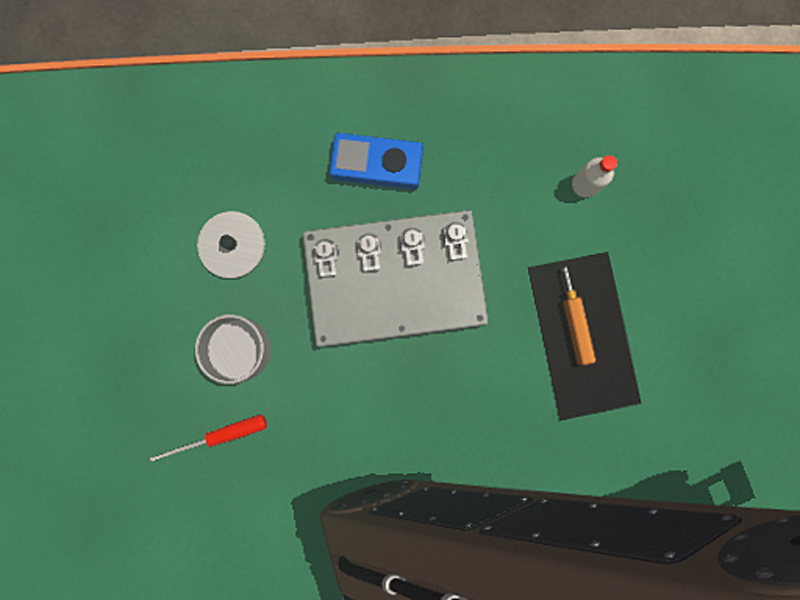

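View pics/scene0b.png

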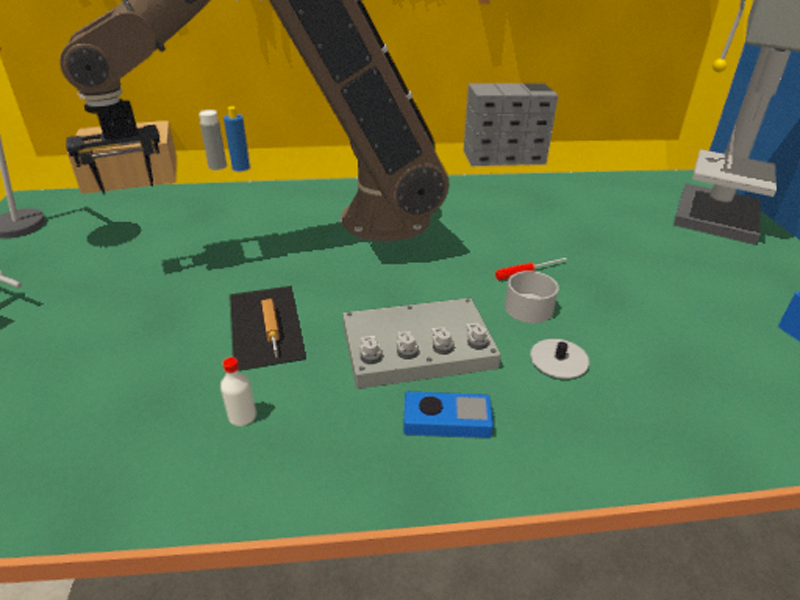

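The top view shows all four shafts with clips (at about (325,255), (369,250), (412,243), (456,238) in the 800-px picture). The lid is at (228,243), the tin at (231,349) and the pick at (580,325) on its mat.

Run:
```python
from h import *
c=cam('top');im=c['img'];hsv=cv2.cvtColor(im,cv2.COLOR_BGR2HSV)
m=((hsv[...,0]>8)&(hsv[...,0]<22)&(hsv[...,1]>120)&(hsv[...,2]>90)).astype('uint8');m[:80]=0;m[300:]=0;m[:,:300]=0
cs=max(cv2.findContours(m,0,2)[0],key=cv2.contourArea);r=cv2.minAreaRect(cs);b=cv2.boxPoints(r)
print('handle',[pt(c,*q,35) for q in b],pt(c,*r[0],33))
s=.64
for n,z,ps in [('gear',40,[(304,233),(472,211),(487,323),(316,347)]),('shafttops',74,[(324,247),(368,241),(411,235),(456,229)]),('mat',3,[(528,267),(608,253),(640,404),(559,420)]),('ferrule/hook',29,[(571,294),(565,268)]),('tin',65,[(231,349)]),('knob',37,[(228,243)]),('meter',35,[(376,160)]),('oil',130,[(609,163)])]:
    print(n,[pt(c,u*s,v*s,z).tolist() for u,v in ps])
```

```text
handle [array([ 524.9, -250.5]), array([ 530.8, -279.1]), array([ 411.6, -301.2]), array([ 406. , -272.8])] [ 468.2 -276.4]
gear [[632.5, 166.1], [661.9, -108.5], [478.6, -125.7], [447.1, 149.0]]
shafttops [[602.6, 130.2], [610.3, 61.0], [618.2, -6.8], [626.0, -77.8]]
mat [[572.4, -203.8], [593.1, -341.4], [338.7, -381.8], [317.2, -244.4]]
ferrule/hook [[522.8, -267.1], [565.8, -259.4]]
tin [[446.6, 279.7]]
knob [[620.0, 291.5]]
meter [[753.0, 46.3]]
oil [[711.7, -308.8]]
```

```bash
cat >> h.py <<'E'
def goal(x,y,z,yaw):
    s=env.state();p=np.array(s['eef_pos']);r=s['tcp_rot'][2];d=np.array([x,y,z])-p
    cx,sx=np.cos(r),np.sin(r)
    print('shift',(d[0]*cx+d[1]*sx).round(1),(d[0]*sx-d[1]*cx).round(1),(-d[2]).round(1),'turn',np.round((np.degrees(r)-yaw+180)%360-180,1),'| at',p.round(1),'yaw',np.degrees(r).round(1),'t',round(s['t'],2))
E
python3 -c "
from h import *
goal(480,-274,170,10.6)"
```

```text
shift 357.4 -203.3 63.2 turn 9.4 | at [ 213.6 -587.2  233.2] yaw 20.0 t 0.15
```

```bash
python3 -m crank '[[36,-20,0,1,95],[72,-41,0,2,95],[107,-61,10,4,95],[143,-81,20,6,95],[179,-102,30,8,95],[214,-122,40,9,95],[250,-142,50,9.4,95],[286,-163,60,9.4,95],[322,-183,63,9.4,95],[357,-203,63,9.4,95]]' && python3 -m crank '[[0,0,0,0,50],[0,0,0,0,50],[0,0,0,0,50]]'
python3 - <<'E'
from h import *
goal(480,-274,170,10.6)
c=cam('wrist','w1');print(proj(c,[468,-276,35]),np.array(c['pose'])[:3,3].round(0))
im=c['img'];hsv=cv2.cvtColor(im,cv2.COLOR_BGR2HSV)
m=((hsv[...,0]>8)&(hsv[...,0]<22)&(hsv[...,1]>120)&(hsv[...,2]>90)).astype('uint8')
r=cv2.minAreaRect(max(cv2.findContours(m,0,2)[0],key=cv2.contourArea));print(r)
print([pt(c,*q,35) for q in cv2.boxPoints(r)],pt(c,*r[0],35))
E
```

```text
t: 0.98
eef_pos: [479.2, -274.1, 169.6]
tcp_rot: [-3.14, 0.001, 0.184]
ft_force: [-0.7, -0.2, -0.6]
opening: 1.0
grip_force: 0.0
t: 1.23
eef_pos: [478.4, -276.1, 170.5]
tcp_rot: [3.142, 0.0, 0.186]
ft_force: [-0.7, 0.0, -0.2]
opening: 0.842
grip_force: 0.0
shift 2.0 -1.7 0.5 turn 0.0 | at [ 478.4 -276.1  170.5] yaw 10.6 t 1.23
[250.62950636 201.01596694] [ 544. -263.  321.]
((253.0, 192.5), (123.0, 26.0), 90.0)
[array([ 527.3, -255.7]), array([ 531.4, -277.6]), array([ 420.1, -299.6]), array([ 415.6, -275.6])] [ 476.1 -276.6]
```

View pics/w1.png

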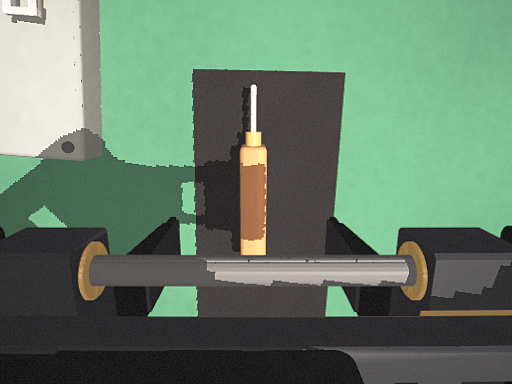

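The wrist view shows the handle centred on column 253, with its front face at about row 146, the ferrule end at row 131 and the hook end at row 86. The handle's rear is hidden by the gripper.

Run:
```python
from h import *
c=cam('wrist')
print([pt(c,*a) for a in [(253.5,146,35),(254,131,31),(254,85,26.5),(253.5,200,35)]])
```

```text
[array([ 516.6, -270.1]), array([ 529. , -268.2]), array([ 566.9, -261.2]), array([ 469., -279.])]
```

```bash
python3 -m crank '[[0,1,36,0,50],[0,1,72,0,50],[0,1,108,0,50],[0,1,130,0,50],[0,1,144,0,50],[0,1,144,0,50],[0,1,144,0,10],[0,1,144,0,10],[0,1,144,0,10],[0,1,144,0,10]]' && python3 -m crank '[[0,0,0,0,10],[0,0,0,0,10],[0,0,-20,0,10],[0,0,-40,0,10],[0,0,-80,0,10],[0,0,-110,0,10],[0,0,-110,0,10],[0,0,-110,0,10]]'
python3 - <<'E'
from h import *
# grasp point is 15 ahead of handle centre -> hook 90 ahead of tcp
for n,s in zip('abcd',[(626,-77.8),(618.2,-6.8),(610.3,61),(602.6,130.2)]):
    e=np.array(s)-26*np.array([np.cos(.112),np.sin(.112)]);t=e-90*np.array([np.cos(.112),np.sin(.112)]);print(n,e.round(1),t.round(1))
goal(t[0]+23.4,t[1]-208,140,6.4)
c=cam('wrist','w2');print(np.array(c['pose'])[:3,3])
E
```

```text
t: 2.17
eef_pos: [479.0, -277.5, 27.8]
tcp_rot: [3.14, -0.001, 0.184]
ft_force: [-0.5, -0.7, -0.4]
opening: 0.299
grip_force: 0.0
t: 2.83
eef_pos: [479.1, -277.2, 138.2]
tcp_rot: [3.139, -0.002, 0.185]
ft_force: [0.8, -0.9, -2.1]
opening: 0.25
grip_force: 30.0
a [600.2 -80.7] [510.7 -90.8]
b [592.4  -9.7] [502.9 -19.8]
c [584.5  58.1] [495.  48.]
d [576.8 127.3] [487.3 117.2]
shift 65.3 -177.5 -1.8 turn 4.2 | at [ 479.1 -277.2  138.2] yaw 10.6 t 2.83
[ 543.97008854 -264.28320773  289.1070686 ]
```

View pics/w2.png

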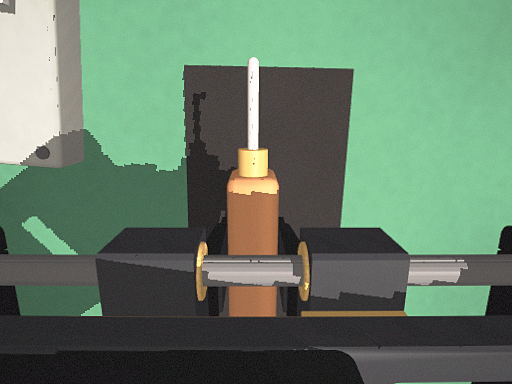

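Pick is gripped straight; the hook end is at about (254,58).

```bash
python3 - <<'E'
from h import *
c=cam('wrist');s=env.state();p=s['eef_pos'];r=s['tcp_rot'][2]
q=pt(c,254,58,136.9)-p[:2];print('hook end rel tcp fwd,left',q@[np.cos(r),np.sin(r)],q@[-np.sin(r),np.cos(r)])
E
python3 -m crank '[[7,-18,0,0.5,10],[14,-36,0,1,10],[22,-60,0,2,10],[30,-84,0,3,10],[40,-110,0,4.2,10],[48,-132,0,4.2,10],[57,-155,0,4.2,10],[63,-170,10,4.2,10],[65,-177,28,4.2,10],[65,-177,28,4.2,10]]'
python3 - <<'E'
from h import *
goal(510.7,-90.8,110,6.4)
c=cam('wrist','w3');print(proj(c,[600.2,-80.7,58]),proj(c,[592.4,-9.7,58]))
E
```

```text
hook end rel tcp fwd,left 89.90935342990771 -0.595279901952436
t: 3.77
eef_pos: [508.5, -89.2, 105.2]
tcp_rot: [-3.139, 0.006, 0.113]
ft_force: [-0.1, -0.8, -1.6]
opening: 0.247
grip_force: 30.0
shift 2.0 1.9 -4.8 turn 0.1 | at [508.5 -89.2 105.2] yaw 6.5 t 3.77
[256.78587525  66.5506071 ] [130.95574041  66.47692441]
```

View pics/w3.png

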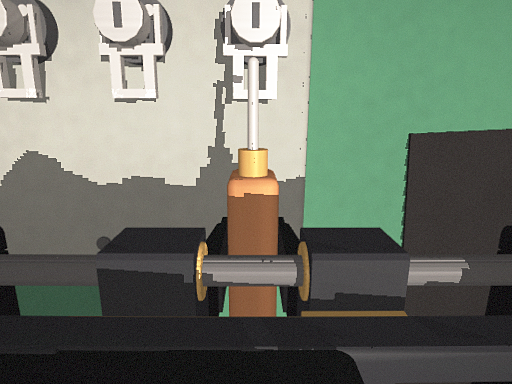

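Eye of clip a spans columns 235–276 with its closed end at row 98; clip b's spans 110–158 with its closed end at row 98. The hook is at (254,58).

Run:
```python
from h import *
c=cam('wrist');s=env.state();p=s['eef_pos'];r=s['tcp_rot'][2]
g=np.array([np.cos(.112),np.sin(.112)])
print(np.array(p),np.degrees(s['tcp_rot']))
for n,u,v in [('a',255,98),('b',134,98)]:
    e=pt(c,u,v,58)+14*g;print(n,'eye',e,'shaft',e+26*g)
for n,u,v in [('a',255.5,21),('b',121.5,20)]: print(n,'top',pt(c,u,v,74))
q=pt(c,254,58,p[2]-8.8+7.5);print('hook outer',q)
e=pt(c,255,98,58)+14*g; f=e-87.5*g; goal(f[0],f[1],69,6.4)
```

```text
[509.5221442  -90.93433433 107.50849094] [-1.79935132e+02  1.66966949e-01  6.42221116e+00]
a eye [597.51228375 -81.13527611] shaft [623.34938214 -78.22936031]
b eye [589.71228375 -11.03527611] shaft [615.54938214  -8.12936031]
a top [620.6 -78.7]
b top [613.7 -10.6]
hook outer [598.1 -80.4]
shift 1.0 0.1 38.5 turn 0.0 | at [509.5 -90.9 107.5] yaw 6.4 t 3.87
```

```bash
python3 -m crank '[[1,0,10,0,10],[1,0,20,0,10],[1,0,26,0,10],[1,0,32,0,10],[1,0,38,0,10],[1,0,38,0,10]]'
python3 - <<'E'
from h import *
s=env.state();print(s['eef_pos'],s['ft_force'])
c=cam('scene','s1');q=proj(c,[597,-81,55]).astype(int);print(q)
i=c['img'][q[1]-60:q[1]+60,q[0]-80:q[0]+80];cv2.imwrite('pics/s1c.png',cv2.resize(i,None,fx=5,fy=5,interpolation=2))
E
```

```text
t: 4.37
eef_pos: [510.6, -91.1, 69.5]
tcp_rot: [-3.141, 0.001, 0.111]
ft_force: [-0.2, 0.2, -2.0]
opening: 0.249
grip_force: 30.0
[510.64840982 -91.08121077  69.49454663] [-0.15812288  0.20876709 -1.97340308]
[235 218]
```

View pics/s1c.png

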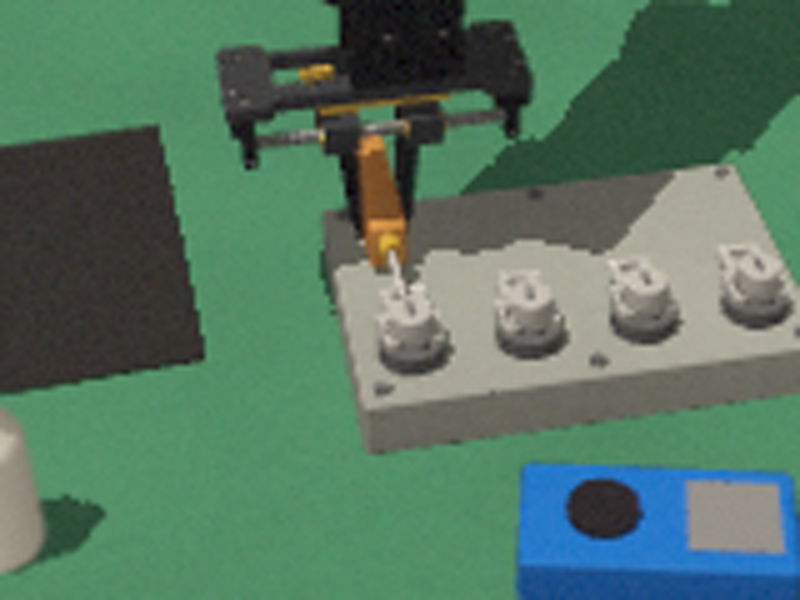

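The hook tip is inside clip a's eye and the forces are flat, so I pull.

```bash
python3 -m crank '[[-4,0,0,0,10],[-8,0,0,0,10],[-12,0,0,0,10],[-16,0,0,0,10],[-20,0,0,0,10],[-25,0,0,0,10],[-31,0,0,0,10],[-38,0,0,0,10],[-45,0,0,0,10],[-52,0,0,0,10]]' ; python3 -m crank '[[-8,0,0,0,10],[-15,0,0,0,10],[-22,0,0,0,10],[-22,0,0,0,10],[-22,0,0,0,10],[-22,0,-15,0,10],[-22,0,-30,0,10],[-22,0,-40,0,10],[-22,0,-40,0,10]]'
python3 - <<'E'
from h import *
c=cam('wrist','w4');goal(0,0,0,6.4)
E
```

```text
t: 5.25
eef_pos: [458.4, -96.8, 70.7]
tcp_rot: [-3.142, 0.0, 0.111]
ft_force: [0.4, -0.1, -0.4]
opening: 0.248
grip_force: 30.0
t: 6.0
eef_pos: [438.6, -99.5, 112.1]
tcp_rot: [3.14, -0.003, 0.112]
ft_force: [-0.0, -0.7, -1.0]
opening: 0.254
grip_force: 30.0
shift -424.4 -147.5 111.2 turn -0.0 | at [438.2 -99.4 111.2] yaw 6.4 t 6.05
```

View pics/w4.png

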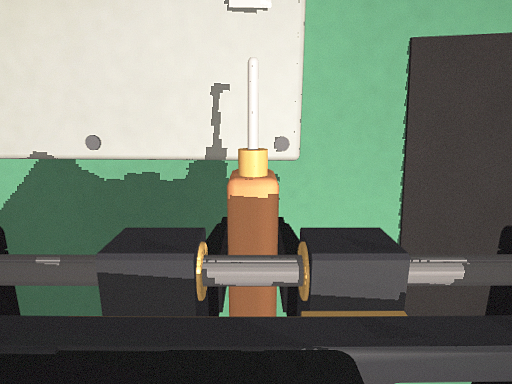

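Only the clip's closed end is visible, at about (250,5), well ahead of the hook, so it may not have come along. I check with the top camera.

Run:
```python
from h import *
c=cam('wrist');print(pt(c,249,10,58),pt(c,249,10,46))
c=cam('top','t2');cv2.imwrite('pics/t2c.png',cv2.resize(c['img'][120:250,150:340],None,fx=4,fy=4,interpolation=2))
```

```text
[560.8 -83.4] [564.2 -82.9]
```

View pics/t2c.png

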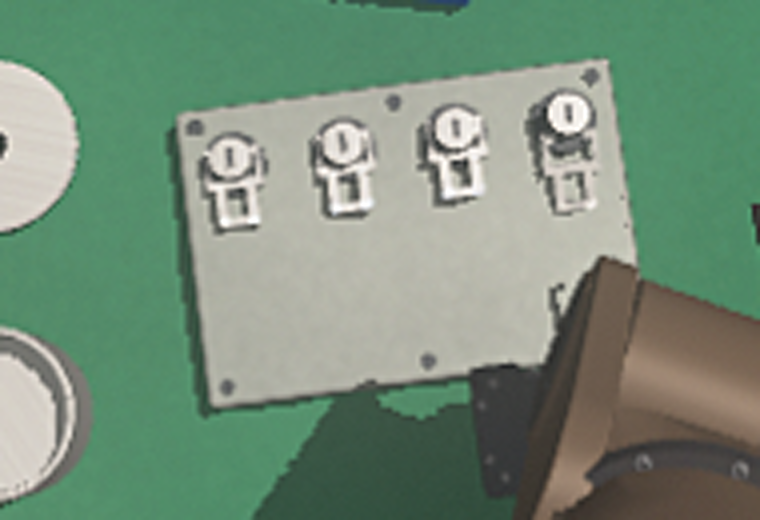

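Clip a sprang out about 20 mm and dropped to the flat top (closed end at (564,-83)). The hook, 5 mm above the face, then rode over it. I re-hook it lower.

Run:
```python
from h import *
goal(489,-91.3,66,6.4)
```

```text
shift 52.0 -2.1 44.2 turn -0.0 | at [437.6 -99.2 110.2] yaw 6.4 t 6.15
```

```bash
python3 -m crank '[[15,0,0,0,10],[30,-1,0,0,10],[45,-2,0,0,10],[52,-2,0,0,10],[52,-2,0,0,10],[52,-2,15,0,10],[52,-2,30,0,10],[52,-2,38,0,10],[52,-2,44.5,0,10],[52,-2,44.5,0,10]]' ; python3 -m crank '[[-5,0,0,0,10],[-10,0,0,0,10],[-15,0,0,0,10],[-20,0,0,0,10],[-25,0,0,0,10],[-30,0,0,0,10],[-35,0,0,0,10],[-40,0,0,0,10],[-45,0,0,0,10]]'
python3 - <<'E'
from h import *
c=cam('wrist','w5');goal(0,0,0,6.4)
E
python3 -m crank '[[0,0,-15,0,10],[0,0,-30,0,10],[0,0,-44,0,10],[0,0,-44,0,10]]'
python3 - <<'E'
from h import *
c=cam('top','t3');d=cam('wrist')
cv2.imwrite('pics/w5c.png',np.hstack([cv2.resize(c['img'][120:250,150:340],(400,274)),cv2.resize(d['img'],(366,274))]))
E
```

```text
t: 6.98
eef_pos: [488.3, -91.4, 65.2]
tcp_rot: [-3.141, 0.002, 0.111]
ft_force: [0.8, -0.3, -1.0]
opening: 0.25
grip_force: 30.0
t: 7.73
eef_pos: [443.8, -96.5, 66.2]
tcp_rot: [3.141, -0.0, 0.111]
ft_force: [-0.6, -0.3, -2.0]
opening: 0.254
grip_force: 30.0
shift -429.4 -145.0 66.1 turn -0.0 | at [442.9 -96.4  66.1] yaw 6.4 t 7.78
t: 8.12
eef_pos: [445.0, -96.7, 111.9]
tcp_rot: [3.14, -0.003, 0.111]
ft_force: [1.6, -0.5, -0.9]
opening: 0.25
grip_force: 30.0
```

View pics/w5c.png

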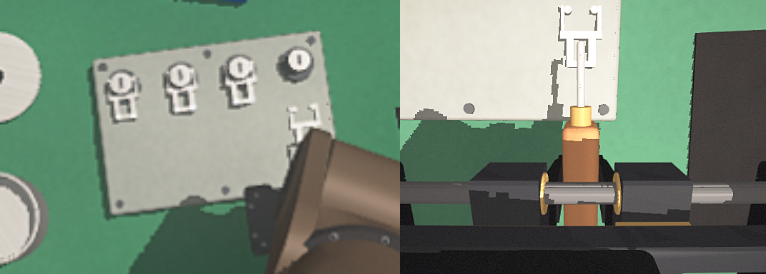

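Clip a now lies flat and clear of its shaft. Next is clip b, with the hook kept low for the whole pull.

```bash
python3 -c "
from h import *
goal(502.5,-21.3,66,6.4)"
```

```text
shift 66.2 -68.2 44.1 turn -0.0 | at [444.3 -96.5 110.1] yaw 6.4 t 8.22
```

```bash
python3 -m crank '[[12,-20,0,0,10],[24,-40,0,0,10],[40,-60,0,0,10],[55,-68,0,0,10],[66,-68,0,0,10],[66,-68,0,0,10],[66,-68,0,0,10]]'
python3 - <<'E'
from h import *
c=cam('wrist','w6');goal(502.5,-21.3,66,6.4)
cv2.imwrite('pics/w6c.png',cv2.resize(c['img'][0:170,130:380],None,fx=2.4,fy=2.4,interpolation=2))
E
```

```text
t: 8.8
eef_pos: [501.8, -21.4, 109.0]
tcp_rot: [-3.141, 0.002, 0.112]
ft_force: [-0.1, -1.2, -1.4]
opening: 0.252
grip_force: 30.0
shift 1.2 -0.2 43.2 turn -0.0 | at [501.4 -21.6 109.2] yaw 6.4 t 8.85
```

View pics/w6c.png

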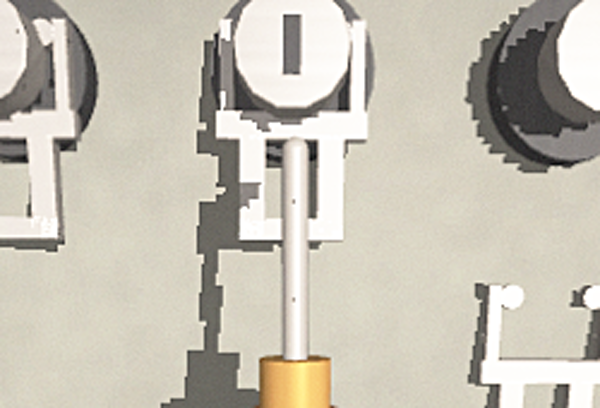

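The shank (crop column 295) is within the hole (265–317) of clip b, 1 mm right of centre.

```bash
python3 -m crank '[[1,-1,10,0,10],[1,-1,20,0,10],[1,-1,28,0,10],[1,-1,36,0,10],[1,-1,43,0,10],[1,-1,43,0,10]]' ; python3 -m crank '[[-4,0,0,0,10],[-8,0,0,0,10],[-12,0,0,0,10],[-16,0,0,0,10],[-20,0,1,0,10],[-25,0,1,0,10],[-31,0,1,0,10],[-38,0,1,0,10],[-45,0,1,0,10],[-52,0,1,0,10]]' ; python3 -m crank '[[-7,0,0,0,10],[-14,0,0,0,10],[-22,0,0,0,10],[-22,0,0,0,10],[-22,0,-15,0,10],[-22,0,-30,0,10],[-22,0,-44,0,10],[-22,0,-44,0,10]]'
python3 - <<'E'
from h import *
goal(494.7,47.5,110,6.4)
c=cam('top','t4');d=cam('wrist')
cv2.imwrite('pics/w7c.png',np.hstack([cv2.resize(c['img'][120:250,150:340],(400,274)),cv2.resize(d['img'],(366,274))]))
E
```

```text
t: 9.35
eef_pos: [502.5, -20.5, 65.5]
tcp_rot: [-3.141, 0.002, 0.111]
ft_force: [-0.6, 0.4, -1.2]
opening: 0.255
grip_force: 30.0
t: 10.18
eef_pos: [450.5, -26.3, 66.2]
tcp_rot: [3.142, 0.0, 0.111]
ft_force: [0.3, 0.1, -1.1]
opening: 0.252
grip_force: 30.0
t: 10.85
eef_pos: [430.5, -28.8, 111.9]
tcp_rot: [3.14, -0.003, 0.111]
ft_force: [0.3, 0.7, -1.9]
opening: 0.253
grip_force: 30.0
shift 72.3 -68.7 1.9 turn -0.0 | at [430.5 -28.8 111.9] yaw 6.4 t 10.85
```

View pics/w7c.png

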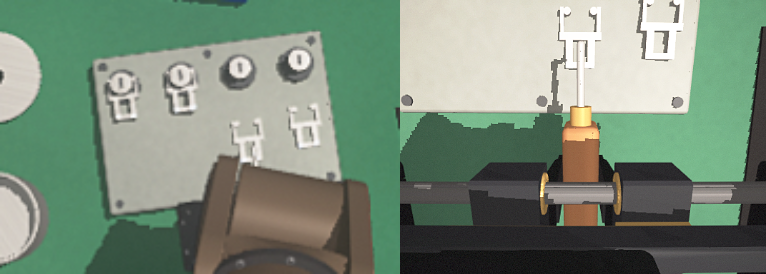

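Clip b is off and flat on the box top. Clip c is next, one 70 mm pitch over.

```bash
python3 -m crank '[[12,-18,2,0,10],[24,-38,2,0,10],[40,-58,2,0,10],[58,-70,2,0,10],[72,-70,2,0,10],[72,-70,2,0,10],[72,-70,12,0,10],[72,-70,12,0,10]]'; python3 -c "
from h import *
goal(494.7,49.1,65.7,6.4)"
```

```text
t: 11.62
eef_pos: [491.7, 48.6, 95.9]
tcp_rot: [-3.141, 0.004, 0.111]
ft_force: [-0.9, -0.1, -1.4]
opening: 0.252
grip_force: 30.0
shift 3.0 -0.1 30.2 turn -0.0 | at [491.7  48.6  95.9] yaw 6.4 t 11.62
```

```bash
python3 -m crank '[[0,0,0,0,10],[0,0,0,0,10]]'; python3 -c "
from h import *
goal(494.7,49.1,65.7,6.4)"
```

```text
t: 11.78
eef_pos: [492.7, 48.5, 97.8]
tcp_rot: [-3.142, 0.001, 0.111]
ft_force: [-0.2, 0.1, -0.7]
opening: 0.249
grip_force: 30.0
shift 2.1 -0.3 32.1 turn -0.1 | at [492.7  48.5  97.8] yaw 6.3 t 11.78
```

```bash
python3 -m crank '[[1,0,10,0,10],[1,0,20,0,10],[1,0,27,0,10],[1,0,32,0,10],[1,0,32,0,10]]' ; python3 -m crank '[[-4,0,0,0,10],[-8,0,0,0,10],[-12,0,0,0,10],[-16,0,0,0,10],[-20,0,1,0,10],[-25,0,1,0,10],[-31,0,1,0,10],[-38,0,1,0,10],[-45,0,1,0,10],[-52,0,1,0,10]]' ; python3 -m crank '[[-7,0,0,0,10],[-14,0,0,0,10],[-21,0,0,0,10],[-21,0,0,0,10],[-21,0,-15,0,10],[-21,0,-30,0,10],[-21,0,-44,0,10],[-21,0,-44,0,10],[-21,0,-44,0,10]]'
python3 - <<'E'
from h import *
goal(486.9,118.7,110,6.4)
c=cam('top','t5')
E
```

```text
t: 12.2
eef_pos: [494.0, 49.0, 65.0]
tcp_rot: [-3.141, 0.002, 0.111]
ft_force: [-1.0, 0.6, -2.0]
opening: 0.253
grip_force: 30.0
t: 13.03
eef_pos: [441.8, 43.2, 65.2]
tcp_rot: [3.142, 0.0, 0.111]
ft_force: [0.5, -0.2, -2.1]
opening: 0.253
grip_force: 30.0
t: 13.78
eef_pos: [422.2, 40.9, 109.3]
tcp_rot: [3.141, -0.002, 0.111]
ft_force: [-0.5, -0.3, -1.0]
opening: 0.254
grip_force: 30.0
shift 73.0 -70.1 -0.7 turn -0.0 | at [422.2  40.9 109.3] yaw 6.4 t 13.78
```

```bash
python3 -m crank '[[12,-18,0,0,10],[24,-38,0,0,10],[40,-58,0,0,10],[58,-70,0,0,10],[72,-70,0,0,10],[72,-70,0,0,10],[72,-70,10,0,10],[72,-70,10,0,10],[72,-70,10,0,10],[72,-70,10,0,10]]'; python3 -c "
from h import *
goal(486.5,118.7,65.5,6.4)"
```

```text
t: 14.67
eef_pos: [484.9, 118.1, 98.8]
tcp_rot: [3.141, 0.001, 0.111]
ft_force: [0.2, 0.1, -0.9]
opening: 0.249
grip_force: 30.0
shift 1.6 -0.5 33.3 turn -0.1 | at [484.9 118.1  98.8] yaw 6.3 t 14.67
```

```bash
python3 -m crank '[[1,0,10,0,10],[1,0,20,0,10],[1,0,27,0,10],[1,0,33,0,10],[1,0,33,0,10]]' ; python3 -m crank '[[-4,0,0,0,10],[-8,0,0,0,10],[-12,0,0,0,10],[-16,0,0,0,10],[-20,0,1,0,10],[-25,0,1,0,10],[-31,0,1,0,10],[-38,0,1,0,10],[-45,0,1,0,10],[-52,0,1,0,10]]' ; python3 -m crank '[[-7,0,0,0,10],[-14,0,0,0,10],[-21,0,0,0,10],[-21,0,0,0,10],[-21,0,-15,0,10],[-21,0,-30,0,10],[-21,0,-50,0,10],[-21,0,-70,0,10],[-21,0,-70,0,10]]'
python3 - <<'E'
from h import *
goal(478,-277,136,10.6)
E
```

```text
t: 15.08
eef_pos: [486.2, 118.5, 64.8]
tcp_rot: [3.142, 0.002, 0.111]
ft_force: [-0.6, 0.6, -1.7]
opening: 0.251
grip_force: 30.0
t: 15.92
eef_pos: [434.0, 112.7, 65.1]
tcp_rot: [3.141, 0.0, 0.111]
ft_force: [-0.7, -0.2, -0.6]
opening: 0.252
grip_force: 30.0
t: 16.67
eef_pos: [415.3, 110.7, 137.8]
tcp_rot: [3.141, -0.005, 0.112]
ft_force: [-0.3, -0.1, -0.9]
opening: 0.254
grip_force: 30.0
shift 19.1 392.2 1.8 turn -4.2 | at [415.3 110.7 137.8] yaw 6.4 t 16.67
```

```bash
python3 -m crank '[[2,36,0,0,10],[4,74,0,0,10],[6,112,0,-1,10],[8,150,0,-2,10],[10,190,0,-3,10],[12,230,0,-4,10],[14,270,0,-4.2,10],[16,310,0,-4.2,10],[18,350,0,-4.2,10],[19,380,0,-4.2,10]]' ; python3 -m crank '[[0,12,0,0,10],[0,12,0,0,10],[0,12,0,0,10]]'
python3 - <<'E'
from h import *
goal(478,-277,28,10.6)
c=cam('top','t6')
cv2.imwrite('pics/t6c.png',cv2.resize(c['img'][120:300,110:360],None,fx=3,fy=3,interpolation=2))
E
```

```text
t: 17.5
eef_pos: [475.3, -268.2, 134.1]
tcp_rot: [3.141, -0.0, 0.183]
ft_force: [1.1, 0.7, -0.7]
opening: 0.254
grip_force: 30.0
t: 17.75
eef_pos: [476.9, -276.4, 134.1]
tcp_rot: [-3.14, 0.001, 0.184]
ft_force: [0.7, -0.0, -2.1]
opening: 0.251
grip_force: 30.0
shift 1.0 0.8 106.1 turn -0.1 | at [ 476.9 -276.4  134.1] yaw 10.5 t 17.75
```

View pics/t6c.png

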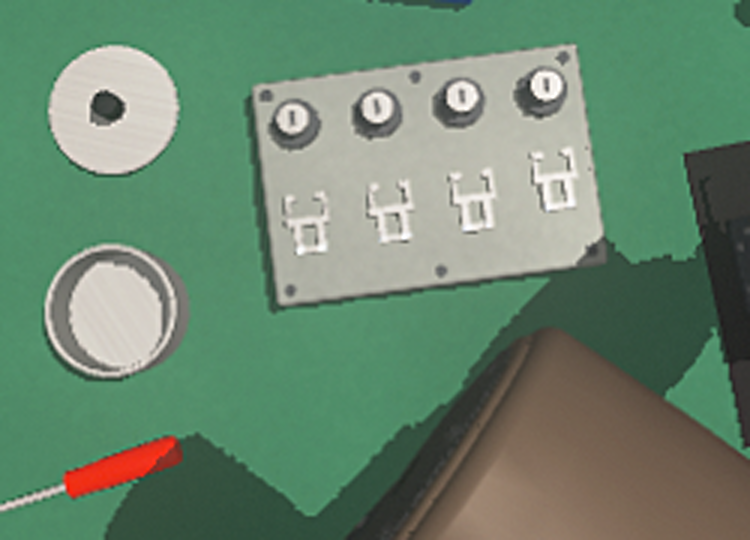

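All four clips lie on the gearbox top, with eyes at crop (310,236), (394,224), (476,211) and (557,192). I lay the pick down.

```bash
python3 -m crank '[[1,1,25,0,10],[1,1,50,0,10],[1,1,75,0,10],[1,1,90,0,10],[1,1,98,0,10],[1,1,103,0,10],[1,1,106,0,10],[1,1,106,0,10],[1,1,106,0,50],[1,1,106,0,50]]' ; python3 -m crank '[[0,0,0,0,50],[0,0,0,0,50],[0,0,0,0,50],[0,0,-30,0,50],[0,0,-65,0,50],[0,0,-100,0,50],[0,0,-125,0,50],[0,0,-125,0,50]]'
python3 - <<'E'
from h import *
c=cam('top')
for n,u,v in zip('dcba',[310,394,476,557],[236,224,211,192]): print(n,pt(c,110+u/3,120+v/3,46))
d=cam('wrist');hsv=cv2.cvtColor(d['img'],cv2.COLOR_BGR2HSV)
m=((hsv[...,0]>8)&(hsv[...,0]<22)&(hsv[...,1]>120)&(hsv[...,2]>90)).astype('uint8')
r=cv2.minAreaRect(max(cv2.findContours(m,0,2)[0],key=cv2.contourArea));print(r,pt(d,*r[0],35))
goal(552,-78,130,6.4)
E
```

```text
t: 18.63
eef_pos: [478.9, -277.8, 30.0]
tcp_rot: [3.14, -0.001, 0.185]
ft_force: [0.7, 0.6, -0.5]
opening: 0.34
grip_force: 0.0
t: 19.3
eef_pos: [480.0, -278.7, 159.1]
tcp_rot: [3.136, -0.005, 0.185]
ft_force: [0.2, 0.2, 0.6]
opening: 0.528
grip_force: 0.0
d [504.6 119.7]
c [512.9  49.7]
b [522.  -18.8]
a [536.2 -86.9]
((251.0, 194.0), (120.0, 28.0), 90.0) [ 479.3 -277.1]
shift 108.7 -182.9 24.9 turn 4.2 | at [ 478.7 -277.7  154.9] yaw 10.6 t 19.4
```

```bash
python3 -m crank '[[10,-20,0,0,50],[22,-50,0,1,50],[38,-88,0,2,50],[54,-126,0,3,50],[70,-160,0,4.2,50],[85,-178,25,4.2,50],[88,-190,25,4.2,50],[88,-190,25,4.2,50],[88,-190,25,4.2,50]]'
python3 - <<'E'
from h import *
t=cam('top');print('tin',pt(t,110+113/3,120+311/3,65))
c=cam('wrist','w8');goal(532.2,-87.3,61,6.4);print(proj(c,[536.2,-86.9,46]))
cv2.imwrite('pics/w8c.png',c['img'])
E
```

```text
t: 20.15
eef_pos: [529.7, -74.7, 128.6]
tcp_rot: [-3.141, 0.002, 0.113]
ft_force: [-0.7, 0.1, 0.0]
opening: 0.524
grip_force: 0.0
tin [445.9 280.1]
shift 0.9 11.7 68.4 turn -0.1 | at [530.  -75.8 129.4] yaw 6.3 t 20.25
[269.49601528 199.43436234]
```

View pics/w8c.png

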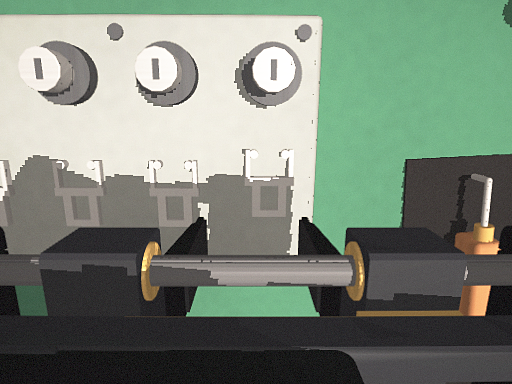

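Predicted clip a eye (269,199) matches the picture (270,197). I grip it.

```bash
python3 -c "
from h import *
c=cam('wrist')
for q in [(270,197),(174,207),(82,207)]: print(pt(c,*q,46))"
python3 -m crank '[[1,12,15,0,50],[1,12,35,0,50],[1,12,52,0,50],[1,12,62,0,50],[1,12,68,0,50],[1,12,68,0,50],[1,12,68,0,15],[1,12,68,0,15],[1,12,68,0,15],[1,12,68,0,15]]'; python3 -m crank '[[0,0,0,0,15],[0,0,-20,0,15],[0,0,-40,0,15],[0,0,-70,0,15],[0,0,-70,0,15]]'; python3 -c "
from h import *
goal(431,278.4,130,6.4)"
```

```text
[538.2 -87.5]
[522.8 -17.8]
[515.2  50.4]
t: 21.13
eef_pos: [532.8, -86.6, 61.8]
tcp_rot: [3.141, -0.001, 0.112]
ft_force: [-0.6, -0.4, -0.3]
opening: 0.303
grip_force: 0.0
t: 21.55
eef_pos: [534.2, -86.9, 135.6]
tcp_rot: [3.139, -0.006, 0.112]
ft_force: [1.1, -0.3, 1.0]
opening: 0.255
grip_force: 30.0
shift -61.9 -374.5 5.6 turn -0.0 | at [534.2 -86.9 135.6] yaw 6.4 t 21.55
```

```bash
python3 -m crank '[[-6,-30,0,0,15],[-12,-70,0,0,15],[-18,-110,0,0,15],[-25,-150,0,0,15],[-32,-190,0,0,15],[-39,-230,0,0,15],[-46,-270,0,0,15],[-53,-310,0,0,15],[-60,-345,0,0,15],[-62,-374,0,0,15]]'; python3 -m crank '[[0,0,0,0,15],[0,0,20,0,15],[0,0,40,0,15],[0,0,54,0,15],[0,0,54,0,15],[0,0,54,0,40],[0,0,54,0,40],[0,0,54,0,40],[0,0,54,0,40]]' ; python3 -m crank '[[0,0,-20,0,50],[0,0,-45,0,50],[0,0,-45,0,50],[0,0,-45,0,50],[0,0,-45,0,50]]'
python3 - <<'E'
from h import *
goal(518.8,-18.2,130,6.4)
c=cam('wrist','w9');g=np.array(c['img'])
E
```

```text
t: 22.38
eef_pos: [427.7, 280.5, 131.0]
tcp_rot: [3.142, 0.0, 0.113]
ft_force: [0.2, 0.1, 0.4]
opening: 0.256
grip_force: 30.0
t: 23.13
eef_pos: [429.7, 278.3, 78.0]
tcp_rot: [-3.141, -0.002, 0.111]
ft_force: [-0.6, 0.8, 0.2]
opening: 0.411
grip_force: 0.0
t: 23.55
eef_pos: [429.3, 278.2, 122.2]
tcp_rot: [-3.141, -0.001, 0.111]
ft_force: [0.2, 0.3, -0.7]
opening: 0.525
grip_force: 0.0
shift 56.0 304.5 -7.8 turn -0.0 | at [429.3 278.2 122.2] yaw 6.4 t 23.55
```

View pics/w9.png

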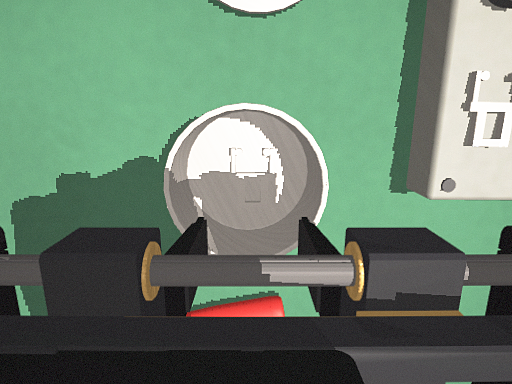

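Clip a lies in the tin at about (252,170). Now b. That was my 14th and last picture, so the rest is by measurement.

```bash
python3 -m crank '[[5,25,-8,0,50],[12,65,-8,0,50],[20,105,-8,0,50],[28,145,-8,0,50],[36,185,-8,0,50],[44,225,-8,0,50],[50,265,-8,0,50],[54,295,-8,0,50],[56,304,-8,0,50],[56,304,-8,0,50]]'; python3 -m crank '[[0,0,0,0,50],[0,0,0,0,50]]';python3 -c "
from h import *
goal(518.8,-18.2,60.5,6.4)"
```

```text
t: 24.43
eef_pos: [519.0, -19.5, 129.3]
tcp_rot: [-3.141, 0.001, 0.108]
ft_force: [-0.5, 1.0, 1.4]
opening: 0.527
grip_force: 0.0
t: 24.6
eef_pos: [518.2, -16.3, 129.8]
tcp_rot: [-3.141, 0.001, 0.112]
ft_force: [0.0, -0.1, -0.4]
opening: 0.527
grip_force: 0.0
shift 0.4 1.9 69.3 turn 0.0 | at [518.2 -16.3 129.8] yaw 6.4 t 24.6
```

```bash
python3 -m crank '[[0,2,15,0,50],[0,2,35,0,50],[0,2,52,0,50],[0,2,62,0,50],[0,2,68.5,0,50],[0,2,68.5,0,50],[0,2,68.5,0,15],[0,2,68.5,0,15],[0,2,68.5,0,15],[0,2,68.5,0,15]]'; python3 -m crank '[[0,0,0,0,15],[0,0,-20,0,15],[0,0,-40,0,15],[0,0,-70,0,15],[0,0,-70,0,15]]'; python3 -c "
from h import *
goal(431,278.4,130,6.4)"
```

```text
t: 25.43
eef_pos: [519.2, -19.6, 62.3]
tcp_rot: [3.141, -0.001, 0.111]
ft_force: [-0.2, 0.8, 0.1]
opening: 0.304
grip_force: 1.5
t: 25.85
eef_pos: [520.7, -19.9, 136.0]
tcp_rot: [3.14, -0.006, 0.111]
ft_force: [1.2, -0.9, 1.3]
opening: 0.257
grip_force: 30.0
shift -56.0 -306.4 6.0 turn -0.0 | at [520.7 -19.9 136. ] yaw 6.4 t 25.85
```

```bash
python3 -m crank '[[-5,-25,0,0,15],[-12,-65,0,0,15],[-20,-105,0,0,15],[-28,-145,0,0,15],[-36,-185,0,0,15],[-44,-225,0,0,15],[-50,-260,0,0,15],[-54,-290,0,0,15],[-56,-306,0,0,15],[-56,-306,0,0,15]]'; python3 -m crank '[[0,0,0,0,15],[0,0,20,0,15],[0,0,40,0,15],[0,0,54,0,15],[0,0,54,0,15],[0,0,54,0,40],[0,0,54,0,40],[0,0,54,0,40],[0,0,54,0,40]]' ; python3 -m crank '[[0,0,-20,0,50],[0,0,-50,0,50],[0,0,-53,0,50],[0,0,-53,0,50]]'
python3 - <<'E'
from h import *
goal(510.5,49.8,130,6.4)
E
```

```text
t: 26.68
eef_pos: [428.4, 280.8, 131.4]
tcp_rot: [-3.141, -0.0, 0.115]
ft_force: [0.0, -0.7, -0.1]
opening: 0.256
grip_force: 30.0
t: 27.43
eef_pos: [429.8, 278.2, 78.5]
tcp_rot: [-3.141, -0.001, 0.111]
ft_force: [-0.2, -0.2, 0.5]
opening: 0.413
grip_force: 0.0
t: 27.77
eef_pos: [430.0, 278.6, 132.6]
tcp_rot: [-3.14, -0.004, 0.112]
ft_force: [-0.1, 0.7, -0.1]
opening: 0.525
grip_force: 0.0
shift 54.5 236.4 2.6 turn -0.0 | at [430.  278.6 132.6] yaw 6.4 t 27.77
```

```bash
python3 -m crank '[[5,25,0,0,50],[14,60,0,0,50],[23,98,0,0,50],[32,136,0,0,50],[40,174,0,0,50],[48,206,0,0,50],[52,228,0,0,50],[54,236,0,0,50],[54,236,0,0,50],[54,236,0,0,50]]'; python3 -m crank '[[0,0,0,0,50],[0,0,0,0,50]]';python3 -c "
from h import *
goal(510.5,49.8,60.5,6.4)"
```

```text
t: 28.6
eef_pos: [508.7, 50.1, 130.1]
tcp_rot: [-3.141, 0.001, 0.111]
ft_force: [0.5, 0.1, -1.5]
opening: 0.527
grip_force: 0.0
t: 28.77
eef_pos: [508.8, 51.0, 130.5]
tcp_rot: [-3.142, 0.0, 0.113]
ft_force: [0.2, -0.5, -0.2]
opening: 0.525
grip_force: 0.0
shift 1.6 1.4 70.0 turn 0.1 | at [508.8  51.  130.5] yaw 6.5 t 28.77
```

```bash
python3 -m crank '[[2,1,15,0,50],[2,1,35,0,50],[2,1,52,0,50],[2,1,62,0,50],[2,1,69,0,50],[2,1,69,0,50],[2,1,69,0,15],[2,1,69,0,15],[2,1,69,0,15],[2,1,69,0,15]]'; python3 -m crank '[[0,0,0,0,15],[0,0,-20,0,15],[0,0,-40,0,15],[0,0,-70,0,15],[0,0,-70,0,15]]'; python3 -c "
from h import *
goal(431,278.4,130,6.4)"
```

```text
t: 29.6
eef_pos: [511.6, 49.0, 62.3]
tcp_rot: [3.141, -0.001, 0.111]
ft_force: [-0.4, -0.2, -0.3]
opening: 0.3
grip_force: 0.2
t: 30.02
eef_pos: [513.0, 48.9, 135.9]
tcp_rot: [3.141, -0.006, 0.111]
ft_force: [0.5, 0.6, -0.3]
opening: 0.256
grip_force: 30.0
shift -56.0 -237.2 5.9 turn -0.0 | at [513.   48.9 135.9] yaw 6.4 t 30.02
```

```bash
python3 -m crank '[[-5,-25,0,0,15],[-14,-60,0,0,15],[-23,-98,0,0,15],[-32,-136,0,0,15],[-40,-174,0,0,15],[-48,-206,0,0,15],[-54,-228,0,0,15],[-56,-237,0,0,15],[-56,-237,0,0,15],[-56,-237,0,0,15]]'; python3 -m crank '[[0,0,0,0,15],[0,0,20,0,15],[0,0,40,0,15],[0,0,54,0,15],[0,0,54,0,15],[0,0,54,0,40],[0,0,54,0,40],[0,0,54,0,40],[0,0,54,0,40]]' ; python3 -m crank '[[0,0,-20,0,50],[0,0,-50,0,50],[0,0,-53,0,50],[0,0,-53,0,50]]'
python3 - <<'E'
from h import *
goal(502,119.5,130,6.4)
E
```

```text
t: 30.85
eef_pos: [429.4, 277.9, 131.5]
tcp_rot: [3.141, 0.0, 0.112]
ft_force: [0.0, 0.1, 0.5]
opening: 0.256
grip_force: 30.0
t: 31.6
eef_pos: [429.8, 278.2, 78.5]
tcp_rot: [-3.141, -0.001, 0.111]
ft_force: [-0.2, -0.9, 0.5]
opening: 0.415
grip_force: 0.0
t: 31.93
eef_pos: [430.0, 278.7, 132.6]
tcp_rot: [-3.14, -0.004, 0.112]
ft_force: [0.5, -0.1, -0.1]
opening: 0.525
grip_force: 0.0
shift 53.8 166.2 2.6 turn -0.0 | at [430.  278.7 132.6] yaw 6.4 t 31.93
```

```bash
python3 -m crank '[[6,22,0,0,50],[16,52,0,0,50],[28,88,0,0,50],[40,124,0,0,50],[50,152,0,0,50],[54,166,0,0,50],[54,166,0,0,50],[54,166,0,0,50],[54,166,0,0,50]]';python3 - <<'E'
from h import *
goal(502,119.5,60.5,6.4)
c=cam('wrist');p=proj(c,[506,120,46]).astype(int);print(p)
g=cv2.cvtColor(c['img'],cv2.COLOR_BGR2GRAY)[p[1]-36:p[1]+40:3,p[0]-40:p[0]+42:3]
for r in g: print(' '.join('%3d'%v for v in r))
E
```

```text
t: 32.68
eef_pos: [500.8, 119.8, 130.2]
tcp_rot: [-3.142, 0.001, 0.112]
ft_force: [0.6, -0.6, -0.4]
opening: 0.528
grip_force: 0.0
shift 1.1 0.5 69.7 turn -0.0 | at [500.8 119.8 130.2] yaw 6.4 t 32.68
[253 198]
212 211 213 215 211 178 250 214 212 214 216 211 210 211 213 212 213 216 214 109 253 209 216 216 218 216 211 212
213 214 215 215 196 182 249 211 212 210 214 210 213 212 211 212 213 216 216 110 253 208 219 217 214 216 211 213
207 206 214 217 130 172 249 208 210 213 215 211 211 208 215 215 217 215 125 100 253 208 218 217 214 214 211 209
209 212 210 217 214 128 250 215 217 216 212 218 214 214 214 211 210 212 212  91 253 205 214 212 215 215 211 212
215 213  83  91  97 144 254 209 209 205 211 220 215 214 215 213 214 211 215 102 252 208 203 222 221 221 219 214
105 106 109 111 113 117 133 112 114 115 112 106 106 139 142 144 128 113 117 138 255 143 106 110 106 107 225 215
108 112 113 107 111 138 138 134 134 133 134 135 255 252 110 113 115 113 112 255 130 136 105 107 109 110 218 215
110 107 114 111 109 136 134 137 137 140 136 137 255 120 133 131 132 137 134 135 134 131 107 108 108 105 1
[... 1322 characters left out ...]
 106 109 104 101 101 215 209
106 111 107 105 108 107 109 112 106 107 106 107 108 107 113 108 107 108 110 102 106 109 103 108 108  96 207 205
113 110 105 107 106 111 106 109 103 104 104 112 113 108 106 108 110 105 108 105 106 107 105 105 104  99 209 204
106 111 106 106 109 109 105 104 104 106 110 107 107 102 106 104 107 108 105 106 103 106 110 103 104 129 198 207
105 107 109 110 110 105 104 105 102 105 112 109 106  99 103 104 111 107 108 105 105 105 111 107 110 108 123 205
110 111 109 112 107 105 107 110 104 105 106 110 106 106 108 109 111 107 107 107 109 105 109 108 107 103 223 208
103 106 107 106 109 108 108 107 111 108 108 105 112 105 105 106 105 105 104 105 107 107 109 103 106 105 221 211
```

```bash
python3 -m crank '[[1,0,15,0,50],[1,0,35,0,50],[1,0,52,0,50],[1,0,62,0,50],[1,0,69,0,50],[1,0,69,0,50],[1,0,69,0,15],[1,0,69,0,15],[1,0,69,0,15],[1,0,69,0,15]]'; python3 -m crank '[[0,0,0,0,15],[0,0,-20,0,15],[0,0,-40,0,15],[0,0,-70,0,15],[0,0,-70,0,15]]'; python3 -c "
from h import *
goal(431,278.4,130,6.4)"
```

```text
t: 33.57
eef_pos: [502.7, 119.4, 62.3]
tcp_rot: [3.141, -0.001, 0.111]
ft_force: [-0.3, -0.4, -0.5]
opening: 0.302
grip_force: 0.0
t: 33.98
eef_pos: [504.1, 119.6, 135.9]
tcp_rot: [3.141, -0.006, 0.111]
ft_force: [0.8, -0.6, -0.4]
opening: 0.254
grip_force: 30.0
shift -55.0 -165.9 5.9 turn -0.0 | at [504.1 119.6 135.9] yaw 6.4 t 33.98
```

```bash
python3 -m crank '[[-6,-22,0,0,15],[-16,-52,0,0,15],[-28,-88,0,0,15],[-40,-124,0,0,15],[-50,-152,0,0,15],[-55,-166,0,0,15],[-55,-166,0,0,15],[-55,-166,0,0,15]]'; python3 -m crank '[[0,0,0,0,15],[0,0,20,0,15],[0,0,40,0,15],[0,0,54,0,15],[0,0,54,0,15],[0,0,54,0,40],[0,0,54,0,40],[0,0,54,0,40],[0,0,54,0,40]]' ; python3 -m crank '[[0,0,-20,0,50],[0,0,-60,0,50],[0,0,-92,0,50],[0,0,-92,0,50],[0,0,-92,0,50]]'
cat > look.py <<'E'
from h import *
# tin: bright rim ellipse; lid: white disc + black knob
def nongreen(c):
    h=cv2.cvtColor(c['img'],cv2.COLOR_BGR2HSV)
    return ((h[...,1]<70)&(h[...,2]>100)).astype('uint8')
E
python3 - <<'E'
from look import *
c=cam('wrist','w10');m=nongreen(c);m[225:]=0
for k in cv2.findContours(m,0,2)[0]:
    if cv2.contourArea(k)>800: print(cv2.boundingRect(k),cv2.contourArea(k))
p=proj(c,[446,280,65]);print(p,proj(c,[446,334,65]),proj(c,[446,226,65]),proj(c,[500,280,65]))
goal(560,288,175,6.4)
E
```

```text
t: 34.65
eef_pos: [429.0, 278.6, 131.5]
tcp_rot: [3.141, -0.0, 0.113]
ft_force: [-0.5, -0.3, -0.6]
opening: 0.254
grip_force: 30.0
t: 35.4
eef_pos: [429.8, 278.3, 78.5]
tcp_rot: [-3.141, -0.001, 0.111]
ft_force: [-0.0, -0.8, 0.2]
opening: 0.411
grip_force: 0.0
t: 35.82
eef_pos: [429.9, 278.6, 171.7]
tcp_rot: [-3.14, -0.004, 0.112]
ft_force: [0.3, 0.6, -0.6]
opening: 0.525
grip_force: 0.0
(180, 106, 136, 119) 13110.0
(395, 0, 117, 188) 18506.0
(205, 0, 109, 31) 2300.5
[253.59811661 178.90826139] [185.97773934 171.50425028] [320.54940299 186.26019818] [261.51698855 109.5167785 ]
shift 131.0 4.9 -4.7 turn -0.0 | at [429.3 278.3 170.3] yaw 6.4 t 35.87
```

```bash
python3 - <<'E'
from look import *
c=cam('wrist');m=nongreen(c);m[225:]=0
k=[k for k in cv2.findContours(m,0,1)[0] if cv2.contourArea(k)>8000 and cv2.boundingRect(k)[0]<300][0]
pts=np.array([pt(c,*q[0],65) for q in k if q[0][1]<205])
print('tin circle',cv2.minEnclosingCircle(pts.astype('float32')))
A=np.c_[2*pts,np.ones(len(pts))];x=np.linalg.lstsq(A,(pts**2).sum(1),rcond=None)[0];print(x[:2],np.sqrt(x[2]+x[:2]@x[:2]))
E
python3 -m crank '[[10,0,-3,0,60],[25,1,-5,0,60],[50,2,-5,0,60],[80,3,-5,0,60],[105,4,-5,0,60],[122,5,-5,0,60],[131,5,-5,0,60],[131,5,-5,0,60],[131,5,-5,0,60]]'
python3 - <<'E'
from look import *
c=cam('wrist','w11');m=nongreen(c);m[225:]=0
h=cv2.cvtColor(c['img'],cv2.COLOR_BGR2HSV);b=(h[...,2]<60).astype('uint8')
for k in cv2.findContours(m,0,1)[0]:
    if cv2.contourArea(k)>3000:
        pts=np.array([pt(c,*q[0],11) for q in k if q[0][1]<220]);A=np.c_[2*pts,np.ones(len(pts))];x=np.linalg.lstsq(A,(pts**2).sum(1),rcond=None)[0];print('white',cv2.boundingRect(k),x[:2],np.sqrt(abs(x[2]+x[:2]@x[:2])))
for k in cv2.findContours(b[:225],0,1)[0]:
    if cv2.contourArea(k)>80: print('dark',cv2.boundingRect(k),cv2.contourArea(k))
print(proj(c,[620,291.5,43]),proj(c,[620,291.5,11]));goal(620,291.5,100,6.4)
E
```

```text
tin circle ((448.5294494628906, 285.39251708984375), 53.946678161621094)
[448.19870181 285.32872061] 53.40362103939934
t: 36.67
eef_pos: [559.6, 287.7, 173.6]
tcp_rot: [3.141, 0.002, 0.111]
ft_force: [-0.1, 1.0, -0.7]
opening: 0.632
grip_force: 0.0
white (388, 117, 124, 108) [589.7215331   98.92293314] 60.52889185087015
white (191, 50, 123, 126) [624.1271957  295.46533728] 56.36349491401691
dark (491, 144, 21, 43) 566.0
dark (413, 142, 31, 45) 521.5
dark (240, 103, 24, 25) 125.5
[256.24814671 120.55438278] [255.83444052 119.77352367]
shift 60.9 3.1 74.0 turn -0.0 | at [559.2 287.8 174. ] yaw 6.4 t 36.72
```

```bash
cat >> look.py <<'E'
def circ(c,z,lo,rmax=215,amin=3000,xmax=330):
    m=nongreen(c);m[225:]=0
    for k in cv2.findContours(m,0,1)[0]:
        if cv2.contourArea(k)>amin and cv2.boundingRect(k)[0]<xmax:
            pts=np.array([pt(c,*q[0],z) for q in k if lo<q[0][1]<rmax]);A=np.c_[2*pts,np.ones(len(pts))];x=np.linalg.lstsq(A,(pts**2).sum(1),rcond=None)[0];print('circ',cv2.boundingRect(k),x[:2].round(1),np.sqrt(abs(x[2]+x[:2]@x[:2])).round(1))
E
python3 - <<'E'
from look import *
c=cam('wrist');circ(c,11,2)
b=(c['img'].max(2)<60).astype('uint8')[80:150,215:290]
k=max(cv2.findContours(b,0,1)[0],key=cv2.contourArea);(u,v),r=cv2.minEnclosingCircle(k);print(u+215,v+80,r,pt(c,u+215,v+80,43),pt(c,u+215,v+80,27))
s=env.state();print(s['eef_pos'],s['tcp_rot'],np.array(c['pose']).round(3))
t=cam('top');print('top lid',end=' ');m=nongreen(t)
for k in cv2.findContours(m,0,1)[0]:
    if cv2.contourArea(k)>300:
        for z in(11,65):
            pts=np.array([pt(t,*q[0],z) for q in k]);A=np.c_[2*pts,np.ones(len(pts))];x=np.linalg.lstsq(A,(pts**2).sum(1),rcond=None)[0];print(z,cv2.boundingRect(k),x[:2],np.sqrt(abs(x[2]+x[:2]@x[:2])))
E
```

```text
circ (191, 49, 123, 126) [624.1 295.4] 56.4
251.8725471496582 114.42156982421875 12.562019348144531 [624.2 295.8] [624.1 295.8]
[559.11392451 287.83095777 174.32167414] [3.14125029e+00 1.08710324e-03 1.11745217e-01] [[ 1.11000e-01 -9.65000e-01 -2.36000e-01  6.25387e+02]
 [-9.94000e-01 -1.07000e-01 -2.70000e-02  2.95663e+02]
 [ 0.00000e+00  2.37000e-01 -9.71000e-01  3.24585e+02]
 [ 0.00000e+00  0.00000e+00  0.00000e+00  1.00000e+00]]
top lid 11 (134, 201, 40, 45) [450.00262426 280.25465096] 51.33538552925824
65 (134, 201, 40, 45) [448.91236168 267.30925557] 48.73758347102171
11 (132, 135, 38, 34) [628.21026331 288.71378949] 45.885410953859356
65 (132, 135, 38, 34) [618.11514496 275.33415177] 43.56896314424612
11 (194, 134, 119, 88) [560.65822017  20.90271047] 137.29099852573935
65 (194, 134, 119, 88) [553.96357985  21.06471295] 130.35472329098806
11 (366, 100, 27, 26) [ 722.16516968 -318.05495079] 31.3765956778829
65 (366, 100, 27, 26) [ 707.30957848 -300.7506927 ] 29.790127288082076
11 (215, 89, 21, 21) [770.82640871  87.81220011] 27.664009741782507
65 (215, 89, 21, 21) [753.51625489  84.58955201] 26.26577526754899
11 (118, 0, 394, 33) [1487.23784549 -180.71093762] 583.0915778094139
65 (118, 0, 394, 33) [1433.77796011 -170.34785248] 553.6729807813739
```

```bash
python3 -c "
from h import *
goal(624.2,295.6,34,6.4)"; python3 -m crank '[[15,0,10,0,60],[40,0,30,0,60],[60,0,55,0,60],[65,-1,80,0,60],[65,-1,100,0,60],[65,-1,100,0,60],[65,-1,100,0,60]]';python3 -c "
from h import *
goal(624.2,295.6,34,6.4)"
```

```text
shift 65.5 -0.4 140.6 turn 0.0 | at [559.2 287.9 174.6] yaw 6.4 t 36.82
t: 37.4
eef_pos: [623.7, 296.1, 74.3]
tcp_rot: [3.141, 0.002, 0.112]
ft_force: [-0.6, 0.8, 1.0]
opening: 0.632
grip_force: 0.0
shift 0.4 0.6 40.3 turn 0.0 | at [623.7 296.1  74.3] yaw 6.4 t 37.4
```

```bash
python3 -m crank '[[0,0,15,0,60],[0,0,30,0,60],[0,0,40,0,60],[0,0,40,0,60],[0,0,40,0,10],[0,0,40,0,10],[0,0,40,0,10],[0,0,40,0,10],[0,0,40,0,10],[0,0,40,0,10]]'; python3 -m crank '[[0,0,0,0,10],[0,0,0,0,10],[0,0,-10,0,10],[0,0,-30,0,10],[0,0,-60,0,10],[0,0,-90,0,10],[0,0,-115,0,10],[0,0,-115,0,10],[0,0,-115,0,10],[0,0,-115,0,10]]'
python3 - <<'E'
from h import *
s=env.state();goal(448.3,285.3,150,6.4)
c=cam('wrist','w12');g=c['img'].max(2)
m=(g>120).astype('uint8')
p=proj(c,[s['eef_pos'][0],s['eef_pos'][1],s['eef_pos'][2]-24]);print(p)
h=cv2.cvtColor(c['img'],cv2.COLOR_BGR2HSV);m=((h[...,1]<70)&(h[...,2]>100)).astype('uint8');m[238:]=0
k=max(cv2.findContours(m,0,1)[0],key=cv2.contourArea);print(cv2.boundingRect(k))
# front edge of disc
z=s['eef_pos'][2]-24
q=k[k[:,0,1].argmin()][0];print(q,pt(c,*q,z)-np.array(s['eef_pos'][:2]))
E
```

```text
t: 38.23
eef_pos: [624.7, 296.1, 35.0]
tcp_rot: [-3.142, -0.0, 0.111]
ft_force: [0.4, 0.6, 0.1]
opening: 0.265
grip_force: 0.0
t: 39.07
eef_pos: [624.0, 295.9, 148.9]
tcp_rot: [3.141, 0.001, 0.111]
ft_force: [0.8, -1.2, -2.1]
opening: 0.223
grip_force: 30.0
shift -175.8 -9.0 -1.1 turn -0.0 | at [624.  295.9 148.9] yaw 6.4 t 39.07
[253.17841093 234.63719166]
(152, 134, 202, 103)
[239 134] [54.77518065 13.59602801]
```

```bash
python3 -m crank '[[-10,0,0,0,10],[-28,-2,0,0,10],[-52,-3,0,0,10],[-80,-5,0,0,10],[-108,-6,0,0,10],[-134,-8,0,0,10],[-156,-9,0,0,10],[-170,-9,0,0,10],[-176,-9,0,0,10],[-176,-9,0,0,10]]'; python3 -m crank '[[0,0,0,0,10],[0,0,0,0,10],[0,0,0,0,10]]';python3 -c "
from h import *
goal(448.3,285.3,94,6.4)"
```

```text
t: 39.95
eef_pos: [447.6, 285.3, 149.0]
tcp_rot: [3.141, 0.002, 0.112]
ft_force: [-0.1, -0.4, -2.0]
opening: 0.226
grip_force: 30.0
t: 40.2
eef_pos: [449.5, 285.5, 149.3]
tcp_rot: [3.141, -0.0, 0.111]
ft_force: [-0.1, -0.2, -2.5]
opening: 0.223
grip_force: 30.0
shift -1.2 0.0 55.3 turn -0.0 | at [449.5 285.5 149.3] yaw 6.4 t 40.2
```

```bash
python3 -m crank '[[-1,0,12,0,10],[-1,0,26,0,10],[-1,0,38,0,10],[-1,0,44,0,10],[-1,0,44,0,10],[-1,0,44,0,10]]'; python3 -m crank '[[0,0,2,0,10],[0,0,4,0,10],[0,0,6,0,10],[0,0,6,0,10],[0,0,6,0,10]]'; python3 -m crank '[[0,0,2,0,10],[0,0,4,0,10],[0,0,5,0,10],[0,0,5,0,10],[0,0,5,0,10]]'
```

```text
t: 40.7
eef_pos: [448.0, 285.3, 105.6]
tcp_rot: [3.141, 0.0, 0.111]
ft_force: [-0.5, -0.9, -1.6]
opening: 0.227
grip_force: 30.0
t: 41.12
eef_pos: [447.7, 285.3, 99.7]
tcp_rot: [3.142, -0.0, 0.111]
ft_force: [0.5, 0.2, -1.8]
opening: 0.223
grip_force: 30.0
t: 41.53
eef_pos: [447.6, 285.3, 94.5]
tcp_rot: [3.141, 0.0, 0.111]
ft_force: [0.5, -0.1, -1.6]
opening: 0.224
grip_force: 30.0
```

```bash
python3 -m crank '[[0,0,1,0,10],[0,0,1.5,0,10],[0,0,2,0,10],[0,0,2,0,10]]'; python3 -m crank '[[0,0,0,0,40],[0,0,0,0,60],[0,0,0,0,60],[0,0,0,0,60],[0,0,0,0,60],[0,0,-20,0,60],[0,0,-50,0,60],[0,0,-80,0,60],[0,0,-80,0,60]]'; python3 -m crank '[[-10,0,0,0,60],[-30,20,0,0,60],[-50,40,0,0,60],[-50,40,0,0,60],[-50,40,0,0,60],[-50,40,0,0,60]]'
python3 - <<'E'
from look import *
c=cam('wrist','w13');circ(c,70,2,222);goal(448,285,150,6.4)
b=(c['img'].max(2)<60).astype('uint8');p=proj(c,[448,285.3,102]).astype(int);print(p)
m=b[p[1]-35:p[1]+35,p[0]-35:p[0]+35].copy();k=max(cv2.findContours(m,0,1)[0],key=cv2.contourArea);(u,v),r=cv2.minEnclosingCircle(k);print(u+p[0]-35,v+p[1]-35,r,pt(c,u+p[0]-35,v+p[1]-35,102))
E
```

```text
t: 41.87
eef_pos: [447.8, 285.4, 93.7]
tcp_rot: [-3.141, -0.001, 0.111]
ft_force: [-3.9, -1.8, 13.5]
opening: 0.225
grip_force: 30.0
t: 42.62
eef_pos: [449.3, 286.2, 177.2]
tcp_rot: [-3.139, -0.007, 0.112]
ft_force: [0.7, 1.2, 0.9]
opening: 0.633
grip_force: 0.0
t: 43.12
eef_pos: [402.3, 240.2, 172.1]
tcp_rot: [3.141, 0.0, 0.111]
ft_force: [0.0, 0.6, -0.4]
opening: 0.627
grip_force: 0.0
circ (126, 57, 149, 152) [447.3 285.6] 56.3
shift 50.1 -39.3 22.2 turn -0.0 | at [402.6 240.4 172.2] yaw 6.4 t 43.17
[193 138]
195.2341766357422 138.1329116821289 17.908349990844727 [448.3 283.9]
```

Contact came at the expected seat height and the disc reads at (447,286). I check the pick and the gearbox top.

Run:
```python
from look import *
c=cam('top','t9');h=cv2.cvtColor(c['img'],cv2.COLOR_BGR2HSV)
m=((h[...,0]>8)&(h[...,0]<22)&(h[...,1]>120)&(h[...,2]>90)).astype('uint8');m[:80]=0;m[:,:300]=0;m[300:]=0
r=cv2.minAreaRect(max(cv2.findContours(m,0,2)[0],key=cv2.contourArea));print('pick',r,pt(c,*r[0],35))
w=((h[...,1]<40)&(h[...,2]>225)).astype('uint8')[125:235,185:320]
print([(cv2.boundingRect(k),pt(c,cv2.boundingRect(k)[0]+185,cv2.boundingRect(k)[1]+125,60)) for k in cv2.findContours(w,0,2)[0] if cv2.contourArea(k)>8])
s=cam('scene','s9');p=[proj(s,[447.5,285.5,65+z]) for z in (0,37)];print(p)
b=(s['img'].max(2)<60).astype('uint8');q=p[1].astype(int);k=b[q[1]-20:q[1]+30,q[0]-25:q[0]+25].copy();print([cv2.boundingRect(x) for x in cv2.findContours(k,0,2)[0]],q-[25,20])
```

```text
pick ((370.7768249511719, 209.153564453125), (48.73604965209961, 11.551961898803711), 76.50426483154297) [ 468.6 -276.4]
[((75, 23, 9, 9), array([6.271e+02, 2.000e-01])), ((102, 19, 10, 9), array([635.5, -67.4]))]
[array([340.99886092, 181.60712934]), array([342.68182425, 172.40527611])]
[(22, 20, 7, 10), (20, 0, 3, 2), (1, 0, 3, 3)] [317 152]
```

```bash
python3 -m crank '[[0,0,-30,0,60],[0,0,-30,0,60],[0,0,-30,0,60],[0,0,-30,0,60]]'; python3 -c "
from cell import env
print(env.job_done())"
```

```text
t: 43.6
eef_pos: [402.4, 240.2, 202.2]
tcp_rot: [3.141, 0.0, 0.112]
ft_force: [1.1, -1.0, 0.4]
opening: 0.634
grip_force: 0.0
the job is handed in; nothing more can be done
None
```

The job is handed in (no verdict was returned): all four clips were pried off with the pick and put in the tin, the pick is back on its mat, and the lid measures seated and centred.

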